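Hang the drive pulley on the slanted run-out mandrel and seat it on its driver pin

TASK

Take the aluminium pulley out of its blue nest and hang it, slotted face first, on the slanted mandrel of the run-out check station. Feel for the driver pin: turn the pulley while pressing only lightly until the pin drops into one of its slots, push it fully home flat against the seat and let go, never forcing it. Leave the ring gauge, the screwdriver and the cleaner bottle where they are.

Things in the scene. Friction and masses are not known exactly. Their poses are not given: they have to be found in the camera images.
- pulley: Loose aluminium toothed pulley, 0.23 to 0.31 kg. Origin: centre of its rear (slotted) face; z along the bore towards the boss, up at the start. Toothed rim 76 mm across from z = 0 to 20 mm, plain round boss above. Through bore 24 mm. Six radial slots, 9 mm wide, 8 mm deep, cross the rear face: one along the pulley's +x, then every 60 degrees; a black mark on the rim's upper face stands over each.
- pulley_boss (a point): Point on the pulley's axis, centre of the top of its round boss, 52 mm above the rear face. The boss is 40 mm in diameter and 32 mm tall (z = 20 to 52 mm of the pulley); grip it across its diameter.
- nest: Fixed blue plastic tray 130 x 130 mm, 10 mm thick, on which the pulley lies slotted face down between four white pins 6 mm high that stand 43.5 mm from its centre. Origin: centre of the underside on the work surface; the pulley's rear face lies 10 mm above it.
- mandrel: Fixed steel peg of the run-out station (grey cheeks, aluminium base 200 x 110 mm; place and yaw vary). Origin: centre of the seat, the flat round shoulder 36 mm across, 130 mm above the work surface, on which the rear face must end flat. z: along the peg, outwards, 60 degrees above the horizontal, leaning back towards the robot. Peg 22 mm in diameter. Nothing may press on it with over 50 N.
- mandrel_tip (a point): Free upper end of the peg, on its axis, 52 mm from the seat; the last 8 mm taper from 22 to 13 mm diameter.
- driver_plate (a point): Same point as the mandrel's origin. Dark driver plate, 84 mm across, round the seat and 2.5 mm below its level; carries one brass pin, 6 mm in diameter, 27 mm from the axis, 6 mm proud of the seat, with a red mark on the rim beside it. The plate stands at any angle (not reported), held by a 1.5 N m brake. A blue sensor lies below, 55 mm from the axis, up to 5 mm over seat level.
- driver_pin_level (a point): Point on the mandrel's axis 6 mm above the seat, level with the pin's end: here the pulley's rear face is stopped until a slot is turned over the pin (at most 60 degrees of turn either way round brings one there; a pin in a slot has 1.5 mm room to each side). 4 to 10 N is enough for feeling and seating; over 50 N on peg, seat, plate or pin counts as forcing.
- ring_gauge: Bystander: loose dark steel ring, 60 mm diameter, 18 mm high, lying flat. Origin: centre of its underside. To be left alone.
- screwdriver: Bystander: loose screwdriver with a red handle, 170 mm long, lying. To be left alone.
- cleaner: Bystander: loose white bottle with a red cap, 44 mm diameter, 110 mm high, standing. Origin: centre of its underside. To be left alone.
There are look-alikes about, which are no part of the job. What is meant by the pulley is not brown or yellow, and is the smaller of those in its own colour.

How it is judged:
On the way, in this order (a step that is already met when the one before it is completed fails the run):
1. the pulley is lifted clear of the nest (height (world z) of pulley above 0.05 m), for 0.1 s.
2. the pulley is threaded on the mandrel, in line with it, its rear face less than 30 mm from the seat (z of pulley in the frame of mandrel between 0.003 and 0.03 m and x of pulley in the frame of mandrel between -0.003 and 0.003 m and y of pulley in the frame of mandrel between -0.003 and 0.003 m and angle between the z axis of pulley and the z axis of mandrel, either way round below 0.12 rad), for 0.1 s.
At the end, for the whole second after the job is handed in: The pulley hangs at rest on the mandrel, released, its rear face within 2 mm of the seat (so the driver pin is in a slot), centred within 2.5 mm and in line within 0.06 rad; ring gauge, screwdriver and cleaner bottle within 20 mm of where they stood (z of pulley in the frame of mandrel between -0.002 and 0.002 m and x of pulley in the frame of mandrel between -0.0025 and 0.0025 m and y of pulley in the frame of mandrel between -0.0025 and 0.0025 m and angle between the z axis of pulley and the z axis of mandrel, either way round below 0.06 rad and linear speed of pulley below 0.01 m/s and distance of each of ring_gauge, screwdriver, cleaner from where it was at the start of the episode below 0.02 m); the robot touches nothing.
It fails at once if the pulley is forced: it presses on the mandrel or its seat, or on the driver plate or pin they carry, with more than 50 N (contact force between pulley and mandrel above 50 N).
It fails at once if the ring gauge, the screwdriver or the cleaner bottle is moved more than 20 mm (distance of any of ring_gauge, screwdriver, cleaner from where it was at the start of the episode above 0.02 m).
It also fails if it takes over 64 s, if anything falls off the work surface, if the arm or the gripper's body presses on something with over 40 N, if the wrist force passes 120 N, or if a joint passes its speed limit or range.

ROBOT

A 7-joint arm with a two-finger parallel gripper is mounted at the origin on the work surface. World frame = base frame: x ahead of the robot, y to its left, z up, the work surface at z = 0. Lengths are in m, angles in rad, forces in N, time in s.
With the tool pointing down it reaches from about 0.425 to 0.925 m from the base axis. Payload 6.8 kg.
Tool frame: the origin (TCP) lies at the very end of the fingers, on their centre line; the grasp point (between the pads) lies 19 mm behind it; z points along the fingers, y is the direction in which the jaws open and shut (so a half turn about z gives the same grasp; the last joint's range is limited). The gripper opens to 85 mm and grips with 20 to 120 N. Pads are 22 mm wide; open, the fingers measure 114 mm over their backs; the gripper's body (76 mm by 85 mm) begins 54 mm behind the grasp point. The pads swing forward as they close: fully open they stand 13 mm farther back than shut.
Start: joints at [-1.225, 0.477, 0.022, 1.555, -0.011, 1.109, -0.083], TCP at [0.296, 0.607, 0.231] pointing down, gripper open.
Joint ranges: [-2.96, 2.96], [-0.34, 2.1], [-1.41, 1.46], [0.24, 2.44], [-1.37, 4.51], [0.17, 1.92], [-2.96, 2.96]. Speed limits (rad/s): [2.39, 2.39, 3.14, 3.14, 3.14, 3.14, 3.14].

INTERFACE

Orientations are given as a unit quaternion [w, x, y, z].
In Python, from station import bot gives the robot as it stands.
- The arm moves only by the tool move_arm, never from a script. Its argument "commands" is text: rows parted by semicolons, each of 7 numbers parted by spaces: the opening, from 0 (shut) to 1 (fully open), then the shift along the tool's x, y, z in cm, then the turn, a rotation vector about the tool's x, y, z in degrees. In form: gripper tx ty tz rx ry rz; .... A call has 1 to 12 rows; each row shifts and turns the commanded pose from where the row before left it, along the tool's axes as they then stand; what a row does not reach is not made up. A row lasts 1/12 s, in which the tool goes at most 41.7 mm and 7.16 degrees, less where a joint would pass 70% of its speed; a pose out of reach is approached as far as the arm can. A call with a gripper value outside its range is refused whole. The fingers move at their own pace and stop on an object; "force" is the grip in N (left out, the last holds). Time passes only in rows, so rows that do not move let the fingers close. It gives the time, the measured TCP pose, the force and the opening at its end, in the units of the state.
- bot.get_obs(): the state, without advancing time (a new reading comes with each control period).
- bot.read_camera(name): name is "scene" or "top" or "wrist"; returns a dict with "img" (384x512x3 uint8, red, green, blue), "K" (3x3 intrinsics, pixels), "distortion" ([k1, k2, p1, p2, k3] as OpenCV has them; the pictures are not rectified), "rvec" (rotation vector, rad) and "tvec" (3), from world to camera coordinates, as OpenCV has them; the wrist camera has in their place "hand_eye" (4x4, takes a point from camera to tool coordinates, whose origin is the TCP and whose axes are the flange's). Camera axes: x right, y down, z forward; pixel columns grow to the right and rows downward; lengths in m; the calibration is good to about 2 mm. A picture is of the moment at which its call begins: read the wrist's pose just before it. There is no depth.
- bot.hand_in(): hands the job in, once; it reports no verdict.
The state is a dict: "t": time; "q": joint angles; "joint_vel": joint speeds; "joint_torque": joint torques, N m; "eef_pos": TCP position; "tool_rot": TCP orientation; "contact_force": force on the tool from outside, world axes, zero at the start; "torque": the same for the moment, N m; "gripper_width": opening from 0.0 (shut) to 1.0 (fully open).
Only numpy, scipy, OpenCV 4.12 (cv2) and the standard library are available. Lean on these libraries where they do the work, as an engineer would, in place of code of your own. Each camera call takes 0.05 s, during which the arm holds its last target. There are 200 camera calls.

## Working session

There is one attempt and no reset: what is moved stays moved. The work goes in short steps, Python scripts to look and compute and a tool call to move; the robot and the scene stay as the last step left them, time stands still between calls to the robot, and variables do not carry over. Pictures are saved under pics/ and viewed, about 8 in all and at most 12, crops included, and the job is handed in when it is done.

Besides the shell and the picture viewer there is one more tool, called after "Call:" as name(argument=value, ...), one argument or row to a line, values as JSON. move_arm: Moves the arm, as the interface text tells. Its arguments: {"type":"object","properties":{"commands":{"type":"string"},"force":{"type":"number"}},"required":["commands"]}

```bash
ls; mkdir -p pics; cat > h.py <<'E'
import numpy as np, cv2
from scipy.spatial.transform import Rotation as R
from station import bot
def q2R(q): return R.from_quat([q[1],q[2],q[3],q[0]]).as_matrix()
def cam(name):
    o=bot.get_obs(); c=bot.read_camera(name)
    if name=='wrist':
        T=np.eye(4);T[:3,:3]=q2R(o['tool_rot']);T[:3,3]=o['eef_pos'];T=T@np.array(c['hand_eye'])
        Rc=T[:3,:3];p=T[:3,3]
    else:
        Rw=cv2.Rodrigues(np.array(c['rvec'],float))[0];Rc=Rw.T;p=-Rc@np.array(c['tvec'],float).ravel()
    return dict(img=np.array(c['img']),K=np.array(c['K'],float),D=np.array(c['distortion'],float),Rc=Rc,p=p)
def ray(c,uv):
    x=cv2.undistortPoints(np.array(uv,float).reshape(-1,1,2),c['K'],c['D']).reshape(-1,2)
    d=np.c_[x,np.ones(len(x))]@c['Rc'].T
    return c['p'],d/np.linalg.norm(d,axis=1)[:,None]
def onplane(c,uv,z,n=(0,0,1)):
    n=np.array(n,float);p,d=ray(c,uv); 
    z0=z if np.ndim(z)==0 else n@np.array(z)
    return p+d*((z0-n@p)/(d@n))[:,None]
def proj(c,X):
    Rw=c['Rc'].T
    return cv2.projectPoints(np.array(X,float).reshape(-1,1,3),cv2.Rodrigues(Rw)[0],-Rw@c['p'],c['K'],c['D'])[0].reshape(-1,2)
def save(c,f,s=1,box=None):
    im=c['img'][...,::-1]
    if box: im=im[box[1]:box[3],box[0]:box[2]]
    cv2.imwrite(f,cv2.resize(im,None,fx=s,fy=s,interpolation=cv2.INTER_CUBIC))
E
python3 - <<'E'
from h import *
o=bot.get_obs(); print(o)
a=cam('scene');b=cam('top')
np.savez('c0.npz',a=a['img'],b=b['img'])
for c in(a,b): print(c['p'],c['Rc'][:,2],c['K'][0,0],c['D'])
save(a,'pics/scene0.png',1.5);save(b,'pics/top0.png',1.5)
E
```

```text
pics
{'t': 0.0, 'q': array([-1.22510443,  0.47780239,  0.02232429,  1.55646912, -0.01150575,
        1.10927977, -0.08309752]), 'joint_vel': array([ 0.00112736,  0.00101587, -0.00017025, -0.00019192, -0.00098144,
       -0.00054675, -0.00060236]), 'joint_torque': array([ 1.56475317e-04, -5.96471000e+01,  1.60806734e+00, -2.81188631e+01,
        1.25275698e-02,  9.50299582e-03,  2.82631220e-06]), 'eef_pos': array([0.29564653, 0.60614615, 0.23031641]), 'tool_rot': array([-1.44939483e-04,  2.24936944e-01,  9.74372892e-01, -9.03832133e-04]), 'contact_force': array([0.80271487, 0.31405857, 0.40207374]), 'torque': array([0.01220475, 0.01507616, 0.02047008]), 'gripper_width': 0.9998997547735041}
[ 0.96633396 -0.48836949  0.68623032] [-0.40988941  0.64378804 -0.64616378] 399.24098515825386 [-0.00070183  0.          0.          0.          0.        ]
[0.47125688 0.05508114 0.93310717] [ 0.15629941 -0.01566105 -0.98758555] 370.41452189309985 [-0.07227766  0.          0.          0.          0.        ]
```

View pics/scene0.png

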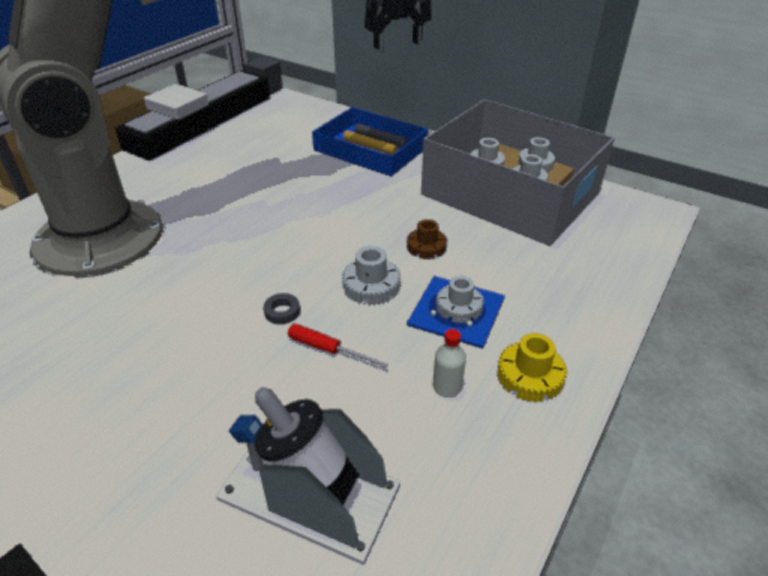

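View pics/top0.png

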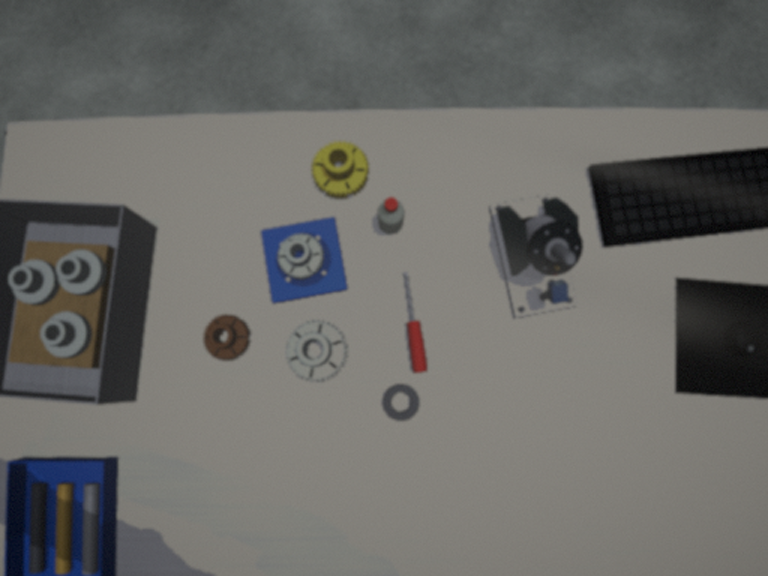

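The scene picture shows the nested pulley at about (460,300)/1.5 px and the station at (300,440)/1.5. The top picture shows the pulley at (300,255)/1.5 on the blue nest and the peg tip at (563,250)/1.5. Next I'll measure the nest and pulley, and enlarge the station.

```bash
python3 - <<'E'
from h import *
a=cam('scene');b=cam('top')
for n,c,box,zs in(('top',b,(165,135,240,210),(0.01,)),('scene',a,(265,175,345,235),(0.01,))):
    x0,y0,x1,y1=box
    im=c['img'][y0:y1,x0:x1].astype(int)
    m=((im[...,2]-im[...,0]>50)).astype(np.uint8)
    cs=max(cv2.findContours(m,cv2.RETR_EXTERNAL,cv2.CHAIN_APPROX_NONE)[0],key=cv2.contourArea)
    h=cv2.convexHull(cs).reshape(-1,2)+[x0,y0]
    X=onplane(c,h,0.01)[:,:2].astype(np.float32)
    r=cv2.minAreaRect(X*1000);print(n,r)
A=a['img'][235:375,140:270,::-1];B=b['img'][120:220,320:400,::-1];C=b['img'][140:200,170:230,::-1]
canv=np.zeros((600,800,3),np.uint8)
A=cv2.resize(A,(390,420),interpolation=3);B=cv2.resize(B,(400,500),interpolation=3)
canv[:420,:390]=A;canv[:500,400:]=B
C=cv2.resize(C,(180,180),interpolation=3);canv[420:,:180]=C
cv2.imwrite('pics/m1.png',canv)
E
```

```text
top ((674.4265747070312, 188.20889282226562), (125.86029815673828, 125.09800720214844), 9.32559585571289)
scene ((678.0743408203125, 185.13162231445312), (128.55075073242188, 133.2479248046875), 9.279596328735352)
```

View pics/m1.png

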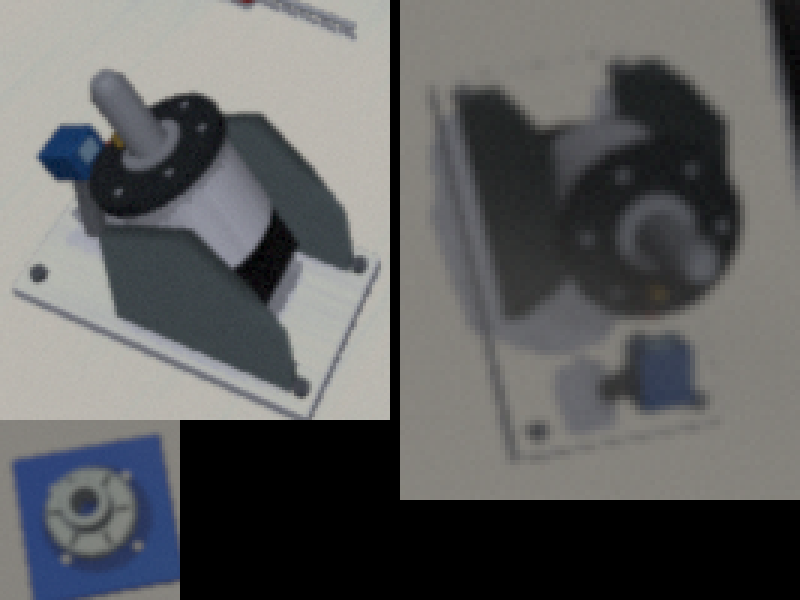

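The crops show the nested pulley seated between its pins. On the station, the driver plate centre is at about px (371,165) in the top image, the tip at about (381,173), and the brass pin on the low (sensor) side at about (371.5,178.5). Next I'll locate the station roughly and compare it across the two views.

```bash
python3 - <<'E'
from h import *
a=cam('scene');b=cam('top')
tt=[320+(703-400)/5,120+262/5]; ts=[140+107/3,235+83/3]
pa,da=ray(a,[ts]);pb,db=ray(b,[tt])
A=np.c_[da[0],-db[0]];s=np.linalg.lstsq(A,pb-pa,rcond=None)[0]
print('tip tri',pa+s[0]*da[0],pb+s[1]*db[0])
print('tip z.17',onplane(a,[ts],.172),onplane(b,[tt],.172))
pt=[320+(656-400)/5,120+228/5]; ps=[140+157/3,235+154/3]
print('plate',onplane(a,[ps],.128),onplane(b,[pt],.128))
print('pin',onplane(a,[[140+117/3,235+140/3]],.12),onplane(b,[[320+257/5,120+293/5]],.12))
# base corners top z~.012
print('base edge',onplane(b,[[320+(432-400)/5,120+85/5],[320+(512-400)/5,120+460/5],[320+(720-400)/5,120+422/5]],.01)[:,:2])
print('base scene',onplane(a,[[140+14/3,235+290/3],[140+308/3,235+415/3],[140+380/3,235+260/3]],.01)[:,:2])
c=bot.read_camera('wrist');print(np.array(c['hand_eye']).round(4),c['K'][0][0])
E
```

```text
tip tri [ 0.6347621  -0.2097785   0.17186427] [ 0.63148905 -0.21291009  0.17227802]
tip z.17 [[ 0.63484959 -0.20985202  0.172     ]] [[ 0.6315476  -0.21300802  0.172     ]]
plate [[ 0.66305026 -0.20861532  0.128     ]] [[ 0.6568453  -0.20815881  0.128     ]]
pin [[ 0.63348945 -0.2095954   0.12      ]] [[ 0.62858539 -0.20901584  0.12      ]]
base edge [[ 0.76247733 -0.13427991]
 [ 0.56569522 -0.16447212]
 [ 0.58246347 -0.27258422]]
base scene [[ 0.58937267 -0.27340267]
 [ 0.78254914 -0.23901157]
 [ 0.76619428 -0.13513986]]
[[-9.000e-04 -9.559e-01 -2.937e-01  7.430e-02]
 [ 1.000e+00 -7.000e-04 -6.000e-04 -4.000e-04]
 [ 4.000e-04 -2.937e-01  9.559e-01 -1.426e-01]
 [ 0.000e+00  0.000e+00  0.000e+00  1.000e+00]] 306.62794810270253
```

Both views agree within about 4 mm. The base yaw is about 9.3°, the seat is near (0.66,-0.209,0.13) and the nest near (0.676,0.187). I'll move over the pulley to measure with the wrist camera.

Call:
move_arm(
  commands="1 0 0 -3 0 0 0; 1 0 0 -3.5 0 0 0; 1 -1.5 -0.6 -3 0 0 0; 1 -3 -1.2 0 0 0 0; 1 -3.3 -1.3 0 0 0 0; 1 -3.3 -1.3 0 0 0 0; 1 -3.3 -1.3 0 0 0 0; 1 -3.3 -1.3 0 0 0 0; 1 -3.3 -1.3 0 0 0 0; 1 -3.3 -1.3 0 0 0 0; 1 -3.3 -1.3 0 0 0 0; 1 -3.3 -1.3 0 0 0 0",
  force=30,
)

```text
t: 1.35
eef_pos: [0.5211, 0.3601, 0.3265]
tool_rot: [0.0, 0.225, 0.974, 0.0]
contact_force: [0.3, -0.9, -0.3]
gripper_width: 0.994
```

Call:
move_arm(
  commands="1 -3.3 -1.3 0 0 0 0; 1 -3.3 -1.3 0 0 0 0; 1 -3.3 -1.3 0 0 0 0; 1 -3.3 -1.3 0 0 0 0; 1 -3.3 -1.3 0 0 0 0; 1 -3.3 -1.3 2 0 0 0; 1 0 0 3 0 0 -6; 1 0 0 3 0 0 -6; 1 0 0 3 0 0 -6; 1 0 0 3 0 0 -6; 1 0 0 3 0 0 -6; 1 0 0 3 0 0 -6",
)

```text
t: 2.35
eef_pos: [0.6638, 0.2047, 0.125]
tool_rot: [0.0, -0.09, 0.996, 0.0]
contact_force: [0.5, -0.8, 0.0]
gripper_width: 1.002
```

```bash
python3 - <<'E'
from h import *
w=cam('wrist');np.save('w1.npy',w['img']);print(bot.get_obs()['q'].round(3),bot.get_obs()['eef_pos'])
g=cv2.cvtColor(w['img'],cv2.COLOR_RGB2GRAY)
for z,X in((.03,[.676,.1865,.03]),(.062,[.676,.1865,.062])): print(proj(w,X))
c=proj(w,[.676,.1865,.03])[0]
save(w,'pics/w1.png',1.5)
E
```

```text
[-0.424  0.617  0.051  1.602 -0.037  0.934  1.397] [0.66004112 0.20326911 0.11807699]
[[230.32756951 207.16069707]]
[[227.0508672  221.87009513]]
```

View pics/w1.png

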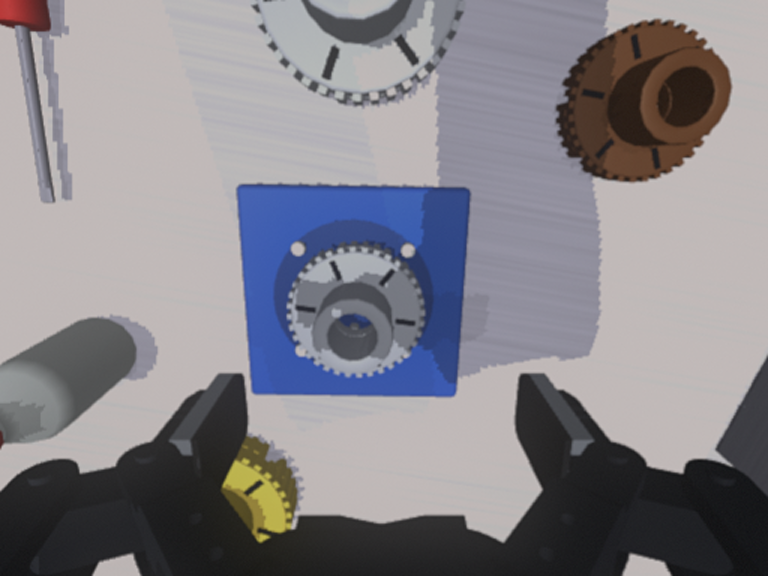

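The wrist view shows the nest square with corners near (240,186), (469,188), (253,393) and (457,395)/1.5. The rim is around (357,310)/1.5, and four black marks are visible at (335,271), (388,277), (306,309) and (404,321)/1.5.

```bash
python3 - <<'E'
from h import *
w=cam('wrist');im=w['img'].astype(int)
m=((im[...,2]-im[...,0]>45)).astype(np.uint8);m[:110]=0;m[:,:150]=0;m[:,325:]=0;m[275:]=0
cs=max(cv2.findContours(m,cv2.RETR_EXTERNAL,cv2.CHAIN_APPROX_NONE)[0],key=cv2.contourArea)
X=onplane(w,cs.reshape(-1,2),.01)[:,:2].astype(np.float32)
print('nest',cv2.minAreaRect(X*1000))
pc=[]
# white pins z=.016
for u in((298,248),(408,250)):pc.append(onplane(w,[[u[0]/1.5,u[1]/1.5]],.016)[0,:2])
print('pins',pc)
# boss top / bore top ellipse by eye
print('bosstop',onplane(w,[[354/1.5,337/1.5]],.062)[0])
g=cv2.cvtColor(w['img'],cv2.COLOR_RGB2GRAY)
dk=(g<62).astype(np.uint8)
n,l,st,ce=cv2.connectedComponentsWithStats(dk)
c=np.array([.6745,.1875])
for i in range(1,n):
    if 8<st[i,4]<120 and 180<ce[i][0]<290 and 160<ce[i][1]<260:
        ys,xs=np.where(l==i);P=onplane(w,np.c_[xs,ys],.03)[:,:2]
        mu=P.mean(0);u=np.linalg.svd(P-mu)[2][0]
        if u@(mu-c)<0:u=-u
        d=mu-c
        print(st[i,4],ce[i].round(1),mu.round(4),'r',np.hypot(*d).round(4),'ang',np.degrees(np.arctan2(*d[::-1])).round(1),'line',np.degrees(np.arctan2(u[1],u[0])).round(1),'off',(u[0]*d[1]-u[1]*d[0]).round(4))
E
```

```text
nest ((674.1426391601562, 189.19557189941406), (128.43006896972656, 127.84349822998047), 9.352964401245117)
pins [array([0.64330383, 0.1535147 ]), array([0.63340566, 0.21224048])]
bosstop [0.66985323 0.19148898 0.062     ]
9 [248.3 168.9] [0.6359 0.1934] r 0.0391 ang 171.3 line -100.5 off -0.0391
11 [255.5 170.7] [0.6363 0.1991] r 0.0399 ang 163.2 line -128.4 off -0.0372
28 [224.2 188.2] [0.6545 0.1776] r 0.0223 ang -153.8 line -148.9 off -0.0019
35 [259.  192.8] [0.6531 0.2051] r 0.0277 ang 140.6 line 152.3 off -0.0057
32 [203.3 213.7] [0.6785 0.1645] r 0.0234 ang -80.1 line -88.4 off 0.0034
76 [235.9 222.3] [0.681  0.1914] r 0.0076 ang 30.8 line 89.3 off -0.0064
34 [271.4 223.3] [0.6765 0.2197] r 0.0323 ang 86.5 line 92.9 off -0.0036
```

```bash
python3 - <<'E'
from h import *
w=cam('wrist');np.save('w2.npy',w['img']);o=bot.get_obs();print(o['eef_pos'],o['tool_rot'],np.abs(o['joint_vel']).max(),w['p'],w['Rc'][:,2])
save(w,'pics/w2.png',6,(180,155,300,255))
E
```

```text
[0.66219706 0.20397242 0.12406633] [-2.61277177e-03 -8.57628139e-02  9.96311996e-01 -5.66229876e-04] 0.0651371483764891 [0.58821211 0.19018625 0.26405633] [ 0.27976373  0.04718023 -0.9589089 ]
```

View pics/w2.png

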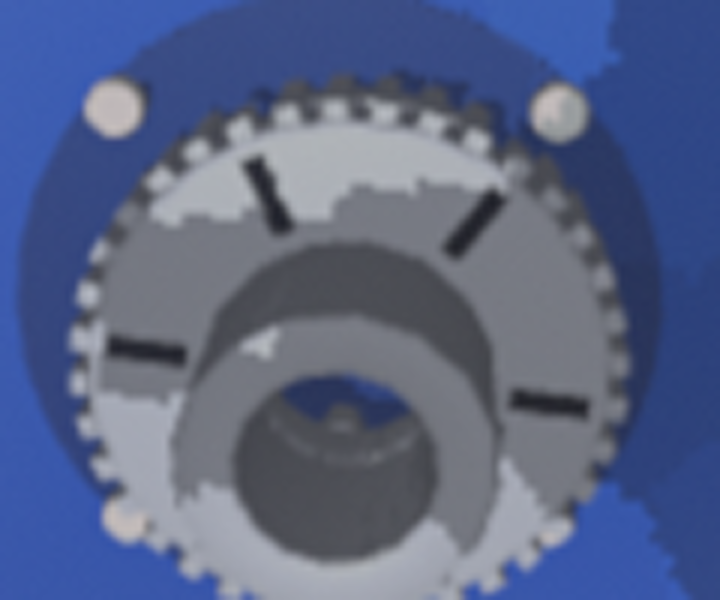

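The enlarged crop clearly shows four marks, with the opposite pair C (147,351) and D (550,403) in crop px, and the bore centre at (337,470). The arm was still swinging, so I'll let it settle before measuring.

Call:
move_arm(
  commands="1 0 0 0 0 0 0; 1 0 0 0 0 0 0; 1 0 0 0 0 0 0; 1 0 0 0 0 0 0; 1 0 0 0 0 0 0; 1 0 0 0 0 0 0",
)

```text
t: 3.0
eef_pos: [0.6642, 0.2049, 0.1271]
tool_rot: [0.001, -0.087, 0.996, 0.0]
contact_force: [0.8, 0.2, 0.2]
gripper_width: 1.002
```

```bash
cat > pul.py <<'E'
from h import *
from scipy.optimize import least_squares
o0=bot.get_obs();w=cam('wrist');o=bot.get_obs();print(o0['eef_pos'],o['eef_pos'],np.abs(o['joint_vel']).max())
g=cv2.cvtColor(w['img'],cv2.COLOR_RGB2GRAY)
c0=proj(w,[.676,.19,.03])[0]
x0,y0=(c0-60).astype(int);G=cv2.resize(g[y0:y0+120,x0:x0+120],None,fx=4,fy=4,interpolation=cv2.INTER_CUBIC)
bh=cv2.morphologyEx(G,cv2.MORPH_BLACKHAT,cv2.getStructuringElement(cv2.MORPH_ELLIPSE,(33,33)))
n,l,st,ce=cv2.connectedComponentsWithStats((bh>45).astype(np.uint8))
P=[];T=[]
for i in range(1,n):
    if st[i,4]<200 or st[i,4]>2500: continue
    ys,xs=np.where(l==i);uv=(np.c_[xs,ys]+.5)/4-.5+[x0,y0];Q=onplane(w,uv,.03)[:,:2];mu=Q.mean(0)
    u,s,v=np.linalg.svd(Q-mu,full_matrices=False);L=s/np.sqrt(len(Q))*np.sqrt(12)
    d=mu-[.676,.19];r=np.hypot(*d)
    if not(.019<r<.036 and .008<L[0]<.018 and L[1]<.004):continue
    e=v[0]*np.sign(v[0]@d);
    if abs(e@d)/r<.9: continue
    print(mu.round(4),L.round(4),np.degrees(np.arctan2(e[1],e[0])).round(1),uv.mean(0).round(1));P.append(mu);T.append(np.arctan2(e[1],e[0]))
P=np.array(P);k=np.round((np.array(T)-T[0])/(np.pi/3))
f=lambda p:(p[:2]+p[2]*np.c_[np.cos(p[3]+k*np.pi/3),np.sin(p[3]+k*np.pi/3)]-P).ravel()
s=least_squares(f,[.676,.19,.027,T[0]]);print('c',s.x[:2],'r',s.x[2],'th',np.degrees(s.x[3])%60,'res mm',np.abs(s.fun).max()*1e3, 'line th',np.degrees(T)%60)
im=w['img'].astype(int)
m=((im[...,2]-im[...,0]>45)).astype(np.uint8);m[:110]=0;m[:,:150]=0;m[:,325:]=0;m[275:]=0
cs=max(cv2.findContours(m,cv2.RETR_EXTERNAL,cv2.CHAIN_APPROX_NONE)[0],key=cv2.contourArea)
print('nest',cv2.minAreaRect((onplane(w,cs.reshape(-1,2),.01)[:,:2]*1000).astype(np.float32)))
E
python3 pul.py
```

```text
[0.6641736  0.2048648  0.12707024] [0.66405604 0.20482342 0.12680676] 0.0037385514826990054
[0.6543 0.1775] [0.0114 0.0033] -147.2 [223.5 178.9]
[0.653  0.2052] [0.0104 0.003 ] 151.2 [257.6 183.2]
[0.6785 0.1648] [0.0101 0.0027] -88.3 [204.  204.4]
[0.6765 0.2196] [0.0105 0.0027] 92.3 [269.7 213. ]
c [0.67747314 0.19220474] r 0.02749644600346137 th 32.131285314632805 res mm 0.1620807049805828 line th [32.81066716 31.16808566 31.70959579 32.31982532]
nest ((674.2069702148438, 189.2473907470703), (128.355224609375, 127.8291244506836), 9.338410377502441)
```

```bash
python3 - <<'E'
from h import *
w=cam('wrist')
print('bore@.062',onplane(w,[[235,224.3]],.062))
save(w,'pics/w3.png',6,(180,145,300,245))
b=cam('top');a=cam('scene')
# marks/boss in top & scene at height
for n,c in(('top',b),('scene',a)):
    p=proj(c,[[.6775,.1922,.062],[.6775,.1922,.03],[.6742,.1892,.01]]);print(n,p.round(1).tolist())
A=cv2.resize(b['img'][140:200,170:230,::-1],(390,390),interpolation=3);B=cv2.resize(a['img'][175:235,270:340,::-1],(400,343),interpolation=3)
cv=np.zeros((400,800,3),np.uint8);cv[:390,:390]=A;cv[:343,400:]=B;cv2.imwrite('pics/m2.png',cv)
E
```

```text
bore@.062 [[0.67783325 0.19245538 0.062     ]]
top [[197.3, 166.9], [199.3, 169.8], [201.7, 172.7]]
scene [[307.0, 188.2], [305.9, 198.1], [303.4, 204.2]]
```

View pics/m2.png

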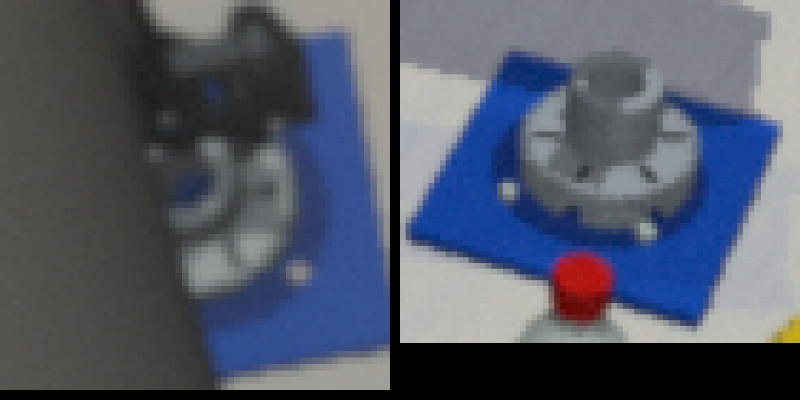

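The scene view confirms the boss top within about 1 px of the prediction. The pulley is at (0.6776,0.1923) with slots at 32.1°. Before grasping, I'll look at the station with the empty gripper from the same relative pose, so that any camera bias cancels.

Call:
move_arm(
  commands="1 0 0 -3 0 0 0; 1 0 0 -3 0 0 0; 1 0 0 -3 0 0 0; 1 0.5 -1.5 -3 0 0 0; 1 1.1 -3.4 0 0 0 0; 1 1.1 -3.4 0 0 0 0; 1 1.1 -3.4 0 0 0 0; 1 1.1 -3.4 0 0 0 0; 1 1.1 -3.4 0 0 0 0; 1 1.1 -3.4 0 0 0 0; 1 1.1 -3.4 0 0 0 0; 1 1.1 -3.4 0 0 0 0",
)

```text
t: 4.2
eef_pos: [0.6216, -0.0958, 0.2464]
tool_rot: [0.0, -0.087, 0.996, 0.0]
contact_force: [0.3, 1.2, -0.2]
gripper_width: 1.001
```

Call:
move_arm(
  commands="1 1.1 -3.4 0 0 0 0; 1 1.1 -3.4 0 0 0 0; 1 1.1 -3.4 0 0 0 0; 1 0.6 -1.7 0 0 0 0; 1 0 0 0 0 -6 0; 1 0 0 0 0 -6 0; 1 0 0 0 0 -6 0; 1 0 0 0 0 -6 0; 1 0 0 0 0 -6 0; 1 0 0 1 0 0 0; 1 0 0 0 0 0 0; 1 0 0 0 0 0 0",
)

```text
t: 5.2
eef_pos: [0.6096, -0.217, 0.2375]
tool_rot: [0.257, -0.084, 0.962, 0.023]
contact_force: [0.5, -0.2, 0.3]
gripper_width: 1.004
```

Call:
move_arm(
  commands="1 0 0 0 0 0 0; 1 0 0 0 0 0 0; 1 0 0 0 0 0 0; 1 0 0 0 0 0 0",
)

```text
t: 5.53
eef_pos: [0.6101, -0.2167, 0.238]
tool_rot: [0.258, -0.085, 0.962, 0.023]
contact_force: [0.1, -0.3, 0.4]
gripper_width: 0.997
```

```bash
python3 - <<'E'
from h import *
o=bot.get_obs();w=cam('wrist');np.save('w4.npy',w['img']);print(o['t'],o['eef_pos'],q2R(o['tool_rot']).round(4).tolist(),np.abs(o['joint_vel']).max(),o['q'].round(2))
print(proj(w,[[.66,-.209,.13],[.634,-.213,.175]]))
save(w,'pics/w4.png',1.5)
E
```

```text
5.5333 [ 0.61007191 -0.21666202  0.23797049] [[-0.8525, -0.1749, 0.4926], [-0.1516, 0.9846, 0.0872], [-0.5002, -0.0003, -0.8659]] 0.007829018465151102 [ 0.39  0.25 -0.01  1.98 -0.55  0.52  2.55]
[[253.57979101 177.71220673]
 [254.26879865 194.83840462]]
```

View pics/w4.png

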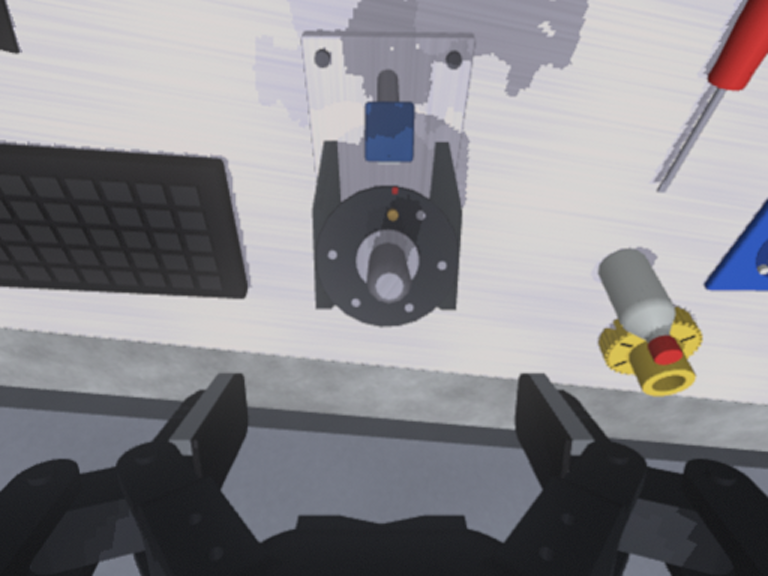

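The wrist view shows the plate centred at about (388,256)/1.5, the tip at (390,286), the pin at (393,215) and the red mark at (395,191). I'll enlarge it once for exact points.

```bash
python3 - <<'E'
from h import *
im=np.load('w4.npy')
cv2.imwrite('pics/w4c.png',cv2.resize(im[117:222,200:320,::-1],None,fx=5.5,fy=5.5,interpolation=cv2.INTER_CUBIC))
hsv=cv2.cvtColor(im,cv2.COLOR_RGB2HSV).astype(int)
for n,m in(('gold',(hsv[...,0]>10)&(hsv[...,0]<25)&(hsv[...,1]>110)),('red',((hsv[...,0]<5)|(hsv[...,0]>174))&(hsv[...,1]>110))):
    ys,xs=np.where(m[117:222,200:320]);print(n,len(xs),xs.mean()+200,ys.mean()+117)
for p in((215,190),(240,170),(230,200),(214,160),(302,190),(285,175)): print(p,im[p[1],p[0]])
E
```

```text
gold 28 261.5 142.78571428571428
red 16 262.625 126.75
(215, 190) [76 77 83]
(240, 170) [156 155 171]
(230, 200) [77 80 85]
(214, 160) [73 74 80]
(302, 190) [68 70 73]
(285, 175) [66 67 73]
```

View pics/w4c.png

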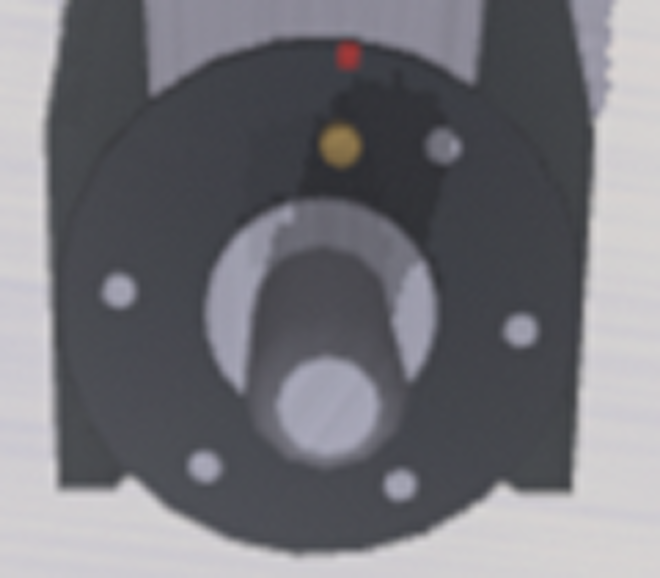

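The crop gives the tip face centre (328,405), the plate rim points and the pin end (340,146). Now I'll fit the axis and the pin angle by ray casting.

```bash
cat > man.py <<'E'
from h import *
from scipy.optimize import least_squares
w=cam('wrist');o=bot.get_obs()
px=lambda L:np.array([(200+(x+.5)/5.5-.5,117+(y+.5)/5.5-.5) for x,y in L])
B=px([(150,97),(230,52),(318,37),(400,48),(475,84),(130,478),(180,517),(250,546),(320,552),(400,540),(460,512),(500,482),(64,295),(580,292)])
T=px([(276,405),(380,405),(328,355),(328,455)]);S=px([(204,310),(321,196),(438,310)]);PIN=px([(340,146)])
ax=lambda y:np.array([-.5*np.cos(y),-.5*np.sin(y),np.sqrt(.75)])
def res(p,wt=1):
    s=np.array([p[0],p[1],.13+p[3]]);n=ax(p[2])
    r=lambda uv,h:onplane(w,uv,s+h*n,n)-(s+h*n)
    return np.r_[np.linalg.norm(r(B,-.0025),axis=1)-.042,np.linalg.norm(r(T,.052),axis=1)-.0065,r(T,.052).mean(0)*2,np.linalg.norm(r(S,0),axis=1)-.018]
for fz in(False,True):
    q=least_squares(lambda p:res(np.r_[p[:3],p[3] if fz else 0]),[.66,-.209,.16,0]).x
    print('seat',q[:2].round(4),'yaw',np.degrees(q[2]).round(2),'dz',q[3].round(4),'res mm',(res(q if fz else np.r_[q[:3],0])*1e3).round(1))
    n=ax(q[2]);s=np.array([q[0],q[1],.13+q[3]])
    d=onplane(w,PIN,s+.006*n,n)[0]-(s+.006*n)
    print('pin r',np.linalg.norm(d))
    Rt=q2R(o['tool_rot']);rel=s-o['eef_pos']
    print('seat in tool',(Rt.T@rel*1e3).round(1),'axis in tool',(Rt.T@n).round(4),'pin dir in tool deg',np.degrees(np.arctan2((Rt.T@d)[1],(Rt.T@d)[0])).round(2))
E
python3 man.py
```

```text
seat [ 0.6537 -0.2064] yaw 9.12 dz 0.0 res mm [-0.  -0.1 -0.2 -0.1  0.  -0.1 -0.1 -0.2 -0.7 -0.5 -0.6 -0.5 -1.5 -0.9
  0.2  0.1 -0.1  0.4  0.4  0.   0.2  0.2  0.2  0.5]
pin r 0.02671417450644542
seat in tool [ 14.8   2.6 115.9] axis in tool [-1.0e-04  7.9e-03 -1.0e+00] pin dir in tool deg 5.81
seat [ 0.6549 -0.2062] yaw 9.11 dz -0.0012 res mm [ 0.3  0.2  0.1  0.2  0.3  0.2  0.2  0.1 -0.4 -0.3 -0.3 -0.2 -1.3 -0.6
  0.2  0.2 -0.2  0.5  0.6  0.   0.3  0.4  0.3  0.6]
pin r 0.026904224668039507
seat in tool [ 14.4   2.6 117.6] axis in tool [-1.e-04  8.e-03 -1.e+00] pin dir in tool deg 5.81
```

The fit is good: residuals are mostly under 0.6 mm and the pin radius comes out at 26.8 mm against 27. In the tool frame, the axis is aligned to 0.5° and the pin sits at +5.8°. Turning the tool +32° at the nest before grasping will put a slot on the pin with no further turn. I'll go back to grasp.

Call:
move_arm(
  commands="1 0 0 0 0 6 0; 1 0 0 0 0 6 0; 1 0 0 0 0 6 0; 1 0 0 0 0 6 0; 1 0 0 0 0 6 0; 1 -1.15 3.26 0 0 0 0; 1 -1.15 3.26 0 0 0 0; 1 -1.15 3.26 0 0 0 0; 1 -1.15 3.26 0 0 0 0; 1 -1.15 3.26 0 0 0 0; 1 -1.15 3.26 0 0 0 0; 1 -1.15 3.26 0 0 0 0",
  force=50,
)

```text
t: 6.63
eef_pos: [0.6491, 0.0233, 0.2377]
tool_rot: [0.0, -0.087, 0.996, -0.0]
contact_force: [0.1, -0.5, -0.1]
gripper_width: 1.0
```

Call:
move_arm(
  commands="1 -1.15 3.26 0 0 0 0; 1 -1.15 3.26 0 0 0 0; 1 -1.15 3.26 0 0 0 0; 1 -1.15 3.26 0 0 0 0; 1 -1.15 3.26 0 0 0 0; 1 0 0 2 0 0 6.4; 1 0 0 2 0 0 6.4; 1 0 0 2 0 0 6.4; 1 0 0 2 0 0 6.4; 1 0 0 2 0 0 6.4; 1 0 0 1 0 0 0; 1 0 0 0 0 0 0",
)

```text
t: 7.63
eef_pos: [0.6755, 0.1919, 0.1247]
tool_rot: [-0.002, 0.189, 0.982, -0.001]
contact_force: [-1.5, -0.3, 0.2]
gripper_width: 1.002
```

Call:
move_arm(
  commands="1 0 0 0 0 0 0; 1 0 0 0 0 0 0; 1 0 0 0 0 0 0; 1 0 0 0 0 0 0",
)

```text
t: 7.97
eef_pos: [0.6782, 0.1921, 0.1291]
tool_rot: [0.001, 0.191, 0.982, 0.001]
contact_force: [0.4, -0.0, -0.3]
gripper_width: 0.997
```

```bash
cat pul.py >/dev/null; python3 pul.py; python3 - <<'E'
from h import *
o=bot.get_obs();Rt=q2R(o['tool_rot']);print(Rt.round(4).tolist(),np.degrees(np.arctan2(Rt[1,0],Rt[0,0])),o['t'])
print('tool delta cm',Rt.T@(np.array([.6776,.1923,.031])-o['eef_pos'])*100)
E
```

```text
[0.67818859 0.19210535 0.12913377] [0.67796638 0.19206242 0.12884857] 0.00622784540660011
[0.6533 0.205 ] [0.0104 0.0026] 150.5 [257.6 161.4]
[0.6542 0.1774] [0.0105 0.0026] -147.7 [226.4 175.1]
[0.6765 0.2197] [0.0104 0.0027] 91.5 [285.  180.9]
c [0.67756843 0.19208662] r 0.027572033686729974 th 32.09899245367032 res mm 0.05380935195342662 line th [30.47020927 32.34770019 31.53542378]
nest ((674.4378662109375, 189.53379821777344), (127.91946411132812, 127.81301879882812), 9.344869613647461)
[[-0.9273, 0.3742, 0.0017], [0.3742, 0.9273, 0.0008], [-0.0013, 0.0014, -1.0]] 158.0246397760038 8.0167
tool delta cm [ 5.52065263e-02 -5.12719385e-03  9.78479694e+00]
```

The same centre came out with the tool turned 32°, agreeing within 0.2 mm, so the hand-eye calibration is sound. Descending to grasp.

Call:
move_arm(
  commands="1 0.05 0 2.5 0 0 0; 1 0 0 2.5 0 0 0; 1 0 0 1.8 0 0 0; 1 0 0 1.2 0 0 0; 1 0 0 0.8 0 0 0; 1 0 0 0.5 0 0 0; 1 0 0 0.3 0 0 0; 1 0 0 0.15 0 0 0; 1 0 0 0 0 0 0; 1 0 0 0 0 0 0; 1 0 0 0 0 0 0; 1 0 0 0 0 0 0",
)

```text
t: 9.02
eef_pos: [0.6772, 0.1923, 0.0308]
tool_rot: [0.0, 0.191, 0.982, 0.0]
contact_force: [0.3, 0.4, -1.1]
gripper_width: 1.0
```

Call:
move_arm(
  commands="0 0 0 0 0 0 0; 0 0 0 0 0 0 0; 0 0 0 0 0 0 0; 0 0 0 0 0 0 0; 0 0 0 0 0 0 0; 0 0 0 0 0 0 0; 0 0 0 0 0 0 0; 0 0 0 0 0 0 0; 0 0 0 0 0 0 0; 0 0 0 0 0 0 0",
  force=50,
)

```text
t: 9.85
eef_pos: [0.6771, 0.1924, 0.0305]
tool_rot: [0.0, 0.191, 0.982, 0.0]
contact_force: [-0.7, 1.2, 5.6]
gripper_width: 0.46
```

The grip stopped at 39 mm, matching the 40 mm boss. Lifting and travelling to the station.

Call:
move_arm(
  commands="0 0 0 -0.5 0 0 0; 0 0 0 -1 0 0 0; 0 0 0 -2 0 0 0; 0 0 0 -3 0 0 0; 0 0 0 -3 0 0 0; 0 0 0 -3 0 0 0; 0 0 0 -3 0 0 0; 0 0 0 -3 0 0 0; 0 0 0 -2 0 0 0; 0 0 0 -1.5 0 0 0; 0 -0.4 -1.5 0 0 0 0; 0 -0.7 -3 0 0 0 0",
)

```text
t: 10.85
eef_pos: [0.6698, 0.1511, 0.2506]
tool_rot: [0.0, 0.187, 0.982, 0.002]
contact_force: [0.0, 0.9, -2.8]
gripper_width: 0.458
```

Call:
move_arm(
  commands="0 -0.7 -3.3 0 0 0 0; 0 -0.7 -3.3 0 0 0 0; 0 -0.7 -3.3 0 0 0 0; 0 -0.7 -3.3 0 0 0 0; 0 -0.7 -3.3 0 0 0 0; 0 -0.7 -3.3 0 0 0 0; 0 -0.7 -3.3 0 0 0 0; 0 -0.7 -3.3 0 0 0 0; 0 -0.7 -3.3 0 0 0 0; 0 -0.7 -3.3 0 0 0 0; 0 -0.7 -2.5 0 0 0 0; 0 0 0 0 0 0 0",
)

```text
t: 11.85
eef_pos: [0.6045, -0.2209, 0.2496]
tool_rot: [-0.001, 0.196, 0.981, -0.003]
contact_force: [-0.4, -1.7, -3.7]
gripper_width: 0.454
```

Call:
move_arm(
  commands="0 0 0 0 0 0 -6.2; 0 0 0 0 0 0 -6.2; 0 0 0 0 0 0 -6.2; 0 0 0 0 0 0 -6.2; 0 0 0 0 0 0 -6.2; 0 0 0 0 0 -6 0; 0 0 0 0 0 -6 0; 0 0 0 0 0 -6 0; 0 0 0 0 0 -6 0; 0 0 0 0 0 -6 0; 0 0 0 0 0 0 0; 0 0 0 0 0 0 0",
)

```text
t: 12.85
eef_pos: [0.6057, -0.2127, 0.2485]
tool_rot: [0.255, -0.074, 0.964, 0.021]
contact_force: [1.5, 0.9, -1.9]
gripper_width: 0.454
```

Call:
move_arm(
  commands="0 0 0 0 0 0 0; 0 0 0 0 0 0 0; 0 0 0 0 0 0 0; 0 0 0 0 0 0 0",
)

```text
t: 13.18
eef_pos: [0.6098, -0.2108, 0.2504]
tool_rot: [0.258, -0.077, 0.963, 0.02]
contact_force: [-0.4, 0.6, -3.0]
gripper_width: 0.454
```

```bash
cat > rel.py <<'E'
from h import *
import sys
seat=np.array([.6537,-.2064,.13]);psi=np.radians(9.12)
n=np.array([-.5*np.cos(psi),-.5*np.sin(psi),np.sqrt(.75)])
def rel(dr=.0205):
    o=bot.get_obs();Rt=q2R(o['tool_rot']);p=o['eef_pos']
    rear=p+Rt[:,2]*dr
    d=Rt.T@(rear-seat);s=n@(rear-seat)
    lat=Rt.T@((rear-seat)-s*n)
    rv=R.from_rotvec(np.cross(Rt[:,2],-n)).as_rotvec()
    print('t',o['t'],'tcp',p.round(4),'rear above seat mm',round(s*1e3,2),'lat off (tool) mm',(lat*1e3).round(2),'tilt needed deg(tool)',np.degrees(Rt.T@rv).round(2),'F tool',(Rt.T@o['contact_force']).round(1),'M',(Rt.T@o['torque']).round(2),'w',o['gripper_width'].round(3),'q7',o['q'][6].round(2))
    low=Rt.T@np.array([-np.cos(psi)*.866,-np.sin(psi)*.866,-.5]);print('low dir in tool',np.degrees(np.arctan2(low[1],low[0])).round(2))
rel()
E
python3 rel.py; python3 - <<'E'
from h import *
w=cam('wrist');save(w,'pics/w5.png',1.5)
E
```

```text
Traceback (most recent call last):
  File "rel.py", line 13, in <module>
    rel()
    ~~~^^
  File "rel.py", line 11, in rel
    print('t',o['t'],'tcp',p.round(4),'rear above seat mm',round(s*1e3,2),'lat off (tool) mm',(lat*1e3).round(2),'tilt needed deg(tool)',np.degrees(Rt.T@rv).round(2),'F tool',(Rt.T@o['contact_force']).round(1),'M',(Rt.T@o['torque']).round(2),'w',o['gripper_width'].round(3),'q7',o['q'][6].round(2))
                                                                                                                                                                                                                                                      ^^^^^^^^^^^^^^^^^^^^^^^^
AttributeError: 'float' object has no attribute 'round'
```

View pics/w5.png

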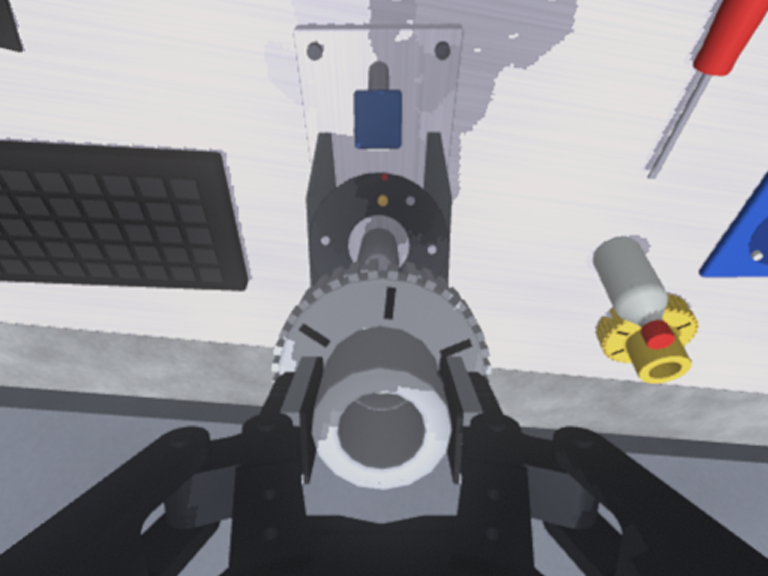

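The pulley is held squarely. The mark at (390,303)/1.5 points at the pin (383,200), and the other marks are at (314,335) and (456,349). I'll check its pose in the hand and the offsets to the mandrel.

```bash
sed -i "s/o\['gripper_width'\].round(3)/round(o['gripper_width'],3)/" rel.py; python3 rel.py; python3 - <<'E'
from h import *
from scipy.optimize import least_squares
w=cam('wrist');o=bot.get_obs();Rt=q2R(o['tool_rot']);p=o['eef_pos']
def tl(uv,h): 
    X=onplane(w,np.array(uv)/1.5,p+Rt[:,2]*h,Rt[:,2]);return (X-p)@Rt
P=tl([(390,303),(314,335),(456,349)],.0005);print((P*1e3).round(1))
f=lambda q:(q[:2]+.0275*np.c_[np.cos(q[2]+np.array([0,-1,1])*np.pi/3),np.sin(q[2]+np.array([0,-1,1])*np.pi/3)]-P[:,:2]).ravel()
for k in(1,):
    s=least_squares(f,[0,0,0.1]);print('rim centre in tool mm',s.x[:2]*1e3,'slot deg',np.degrees(s.x[2]),'res',(s.fun*1e3).round(1))
print('bosstop',(tl([(380.5,437)],-.0315)*1e3).round(1))
E
```

```text
t 13.2333 tcp [ 0.6095 -0.2109  0.2503] rear above seat mm 105.81 lat off (tool) mm [-2.174e+01  2.560e+00 -1.000e-02] tilt needed deg(tool) [-0.02 -0.01  0.  ] F tool [0.7 0.4 2.6] M [-0.01  0.88 -0.04] w 0.453 q7 2.5
low dir in tool -0.01
[[ 26.9   2.3   0.5]
 [ 15.6 -23.1   0.5]
 [ 10.5  24.7   0.5]]
rim centre in tool mm [-0.57100272 -0.61614871] slot deg 6.0685730203648784 res [-0.1 -0.   0.   0.2  0.1 -0.2]
bosstop [[ -1.9  -0.8 -31.5]]
```

The axis is aligned within 0.1°, the slot is at 6.1° against the pin at about 5.1°, and the pulley centre is (-0.6,-0.6) mm in the tool frame. I'll line up 8 mm beyond the tip.

Call:
move_arm(
  commands="0 1 -0.1 0 0 0 -1; 0 0.8 -0.1 1 0 0 0; 0 0.43 0 1.5 0 0 0; 0 0 0 1 0 0 0; 0 0 0 0.6 0 0 0; 0 0 0 0.4 0 0 0; 0 0 0 0 0 0 0; 0 0 0 0 0 0 0; 0 0 0 0 0 0 0; 0 0 0 0 0 0 0",
)

```text
t: 14.12
eef_pos: [0.6124, -0.2136, 0.2008]
tool_rot: [0.259, -0.084, 0.962, 0.018]
contact_force: [-0.2, 0.2, -3.4]
gripper_width: 0.459
```

```bash
python3 rel.py; python3 - <<'E'
from h import *
w=cam('wrist');a=cam('scene');A=cv2.resize(w['img'][100:340,120:400,::-1],(467,400),interpolation=3);B=cv2.resize(a['img'][200:340,130:250,::-1],(330,385),interpolation=3)
c=np.zeros((400,800,3),np.uint8);c[:,:467]=A;c[:385,470:]=B;cv2.imwrite('pics/m3.png',c)
E
```

```text
t 14.1167 tcp [ 0.6124 -0.2136  0.2008] rear above seat mm 61.76 lat off (tool) mm [ 0.94 -0.55  0.  ] tilt needed deg(tool) [-0.1   0.05 -0.  ] F tool [1.9 0.3 2.8] M [-0.    0.87  0.  ] w 0.459 q7 2.63
low dir in tool 0.9
```

View pics/m3.png

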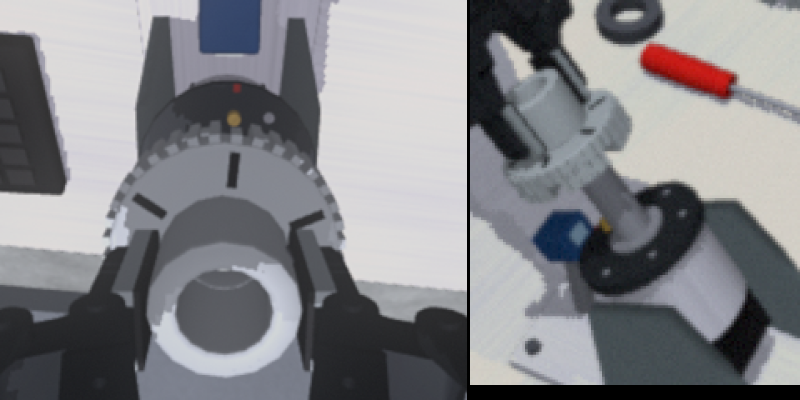

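The slot mark, pin and red mark line up at crop x ≈ 234, and the bore is ahead of the tip. After a small lateral correction I'll start threading, slowly and watching the force.

Call:
move_arm(
  commands="0 -0.04 0.11 0 0 0 0; 0 0 0 0.3 0 0 0; 0 0 0 0.3 0 0 0; 0 0 0 0.3 0 0 0; 0 0 0 0.3 0 0 0; 0 0 0 0.3 0 0 0; 0 0 0 0.2 0 0 0; 0 0 0 0 0 0 0; 0 0 0 0 0 0 0; 0 0 0 0 0 0 0",
)

```text
t: 15.05
eef_pos: [0.6207, -0.2109, 0.1855]
tool_rot: [0.258, -0.084, 0.962, 0.018]
contact_force: [-0.3, -0.0, -3.4]
gripper_width: 0.455
```

```bash
python3 rel.py
```

```text
t 15.05 tcp [ 0.6207 -0.2109  0.1855] rear above seat mm 44.24 lat off (tool) mm [ 1.09  0.83 -0.  ] tilt needed deg(tool) [-0.06 -0.   -0.  ] F tool [1.9 0.1 2.8] M [-0.01  0.73  0.02] w 0.455 q7 2.64
low dir in tool 0.89
```

Call:
move_arm(
  commands="0 -0.05 -0.02 0 0 0 0; 0 0 0 0.2 0 0 0; 0 0 0 0.2 0 0 0; 0 0 0 0.2 0 0 0; 0 0 0 0.2 0 0 0; 0 0 0 0 0 0 0; 0 0 0 0 0 0 0; 0 0 0 0 0 0 0",
)

```text
t: 15.72
eef_pos: [0.6252, -0.2101, 0.1788]
tool_rot: [0.258, -0.084, 0.962, 0.018]
contact_force: [1.1, 0.5, -2.7]
gripper_width: 0.459
```

```bash
python3 rel.py
```

```text
t 15.7167 tcp [ 0.6252 -0.2101  0.1788] rear above seat mm 36.11 lat off (tool) mm [ 0.52  0.83 -0.  ] tilt needed deg(tool) [-0.04 -0.   -0.  ] F tool [0.4 0.3 2.9] M [-0.14  0.51  0.08] w 0.459 q7 2.65
low dir in tool 0.9
```

Call:
move_arm(
  commands="0 -0.03 0 0.2 0 0 0; 0 0 0 0.2 0 0 0; 0 0 0 0.2 0 0 0; 0 0 0 0.2 0 0 0; 0 0 0 0.2 0 0 0; 0 0 0 0 0 0 0; 0 0 0 0 0 0 0; 0 0 0 0 0 0 0",
)

```text
t: 16.38
eef_pos: [0.6302, -0.2094, 0.1702]
tool_rot: [0.258, -0.084, 0.962, 0.018]
contact_force: [2.0, 0.3, -2.4]
gripper_width: 0.459
```

```bash
python3 rel.py
```

```text
t 16.3833 tcp [ 0.6302 -0.2094  0.1702] rear above seat mm 26.12 lat off (tool) mm [ 0.42  0.71 -0.  ] tilt needed deg(tool) [-0.05 -0.01 -0.  ] F tool [-0.6 -0.1  3.1] M [-0.13  0.76  0.01] w 0.459 q7 2.66
low dir in tool 0.89
```

Call:
move_arm(
  commands="0 -0.04 0 0.2 0 0 0; 0 0 0 0.2 0 0 0; 0 0 0 0.2 0 0 0; 0 0 0 0.2 0 0 0; 0 0 0 0.2 0 0 0; 0 0 0 0.2 0 0 0; 0 0 0 0 0 0 0; 0 0 0 0 0 0 0; 0 0 0 0 0 0 0",
)

```text
t: 17.13
eef_pos: [0.6365, -0.2085, 0.1601]
tool_rot: [0.258, -0.084, 0.962, 0.018]
contact_force: [0.5, 0.8, -3.5]
gripper_width: 0.459
```

```bash
python3 rel.py
```

```text
t 17.1333 tcp [ 0.6365 -0.2085  0.1601] rear above seat mm 14.2 lat off (tool) mm [-0.04  0.61 -0.  ] tilt needed deg(tool) [-0.06 -0.    0.  ] F tool [1.2 0.8 3.4] M [-0.02  0.84 -0.02] w 0.459 q7 2.67
low dir in tool 0.89
```

The pulley is threaded freely with negligible contact. I'll feel for the pin with small steps.

Call:
move_arm(
  commands="0 0 0 0.15 0 0 0; 0 0 0 0.15 0 0 0; 0 0 0 0.1 0 0 0; 0 0 0 0.1 0 0 0; 0 0 0 0.1 0 0 0; 0 0 0 0.1 0 0 0; 0 0 0 0.1 0 0 0; 0 0 0 0 0 0 0; 0 0 0 0 0 0 0",
)

```text
t: 17.88
eef_pos: [0.6404, -0.2078, 0.1531]
tool_rot: [0.258, -0.084, 0.962, 0.018]
contact_force: [0.3, 0.9, -2.8]
gripper_width: 0.458
```

```bash
python3 rel.py
```

```text
t 17.8833 tcp [ 0.6404 -0.2078  0.1531] rear above seat mm 6.16 lat off (tool) mm [-0.03  0.66 -0.  ] tilt needed deg(tool) [-0.05 -0.01 -0.  ] F tool [1.  0.9 2.7] M [ 0.03  0.78 -0.01] w 0.458 q7 2.68
low dir in tool 0.89
```

Call:
move_arm(
  commands="0 0 0 0.1 0 0 0; 0 0 0 0.1 0 0 0; 0 0 0 0 0 0 0; 0 0 0 0 0 0 0",
)

```text
t: 18.22
eef_pos: [0.6414, -0.2077, 0.1514]
tool_rot: [0.258, -0.084, 0.962, 0.018]
contact_force: [-0.6, -0.8, -3.0]
gripper_width: 0.457
```

```bash
python3 rel.py
```

```text
t 18.2167 tcp [ 0.6414 -0.2077  0.1514] rear above seat mm 4.16 lat off (tool) mm [-0.01  0.63 -0.  ] tilt needed deg(tool) [-0.05 -0.01 -0.  ] F tool [ 2.2 -0.7  2.2] M [0.01 0.85 0.01] w 0.457 q7 2.68
low dir in tool 0.89
```

No resistance at 4.2 mm, so the pin is probably already entering the slot. I'll continue gently.

Call:
move_arm(
  commands="0 0 0 0.1 0 0 0; 0 0 0 0.1 0 0 0; 0 0 0 0 0 0 0; 0 0 0 0 0 0 0",
)

```text
t: 18.55
eef_pos: [0.6424, -0.2075, 0.1496]
tool_rot: [0.258, -0.084, 0.962, 0.018]
contact_force: [-0.0, -1.2, -3.0]
gripper_width: 0.451
```

```bash
python3 rel.py
```

```text
t 18.55 tcp [ 0.6424 -0.2075  0.1496] rear above seat mm 2.13 lat off (tool) mm [ 0.01  0.66 -0.  ] tilt needed deg(tool) [-0.05 -0.01  0.  ] F tool [ 1.7 -1.2  2.5] M [0.01 0.85 0.  ] w 0.451 q7 2.68
low dir in tool 0.89
```

Call:
move_arm(
  commands="0 0 0 0.1 0 0 0; 0 0 0 0.05 0 0 0; 0 0 0 0 0 0 0; 0 0 0 0 0 0 0",
)

```text
t: 18.88
eef_pos: [0.6432, -0.2074, 0.1483]
tool_rot: [0.258, -0.084, 0.962, 0.018]
contact_force: [-0.5, -0.1, -2.4]
gripper_width: 0.456
```

```bash
python3 rel.py
```

```text
t 18.8833 tcp [ 0.6432 -0.2074  0.1483] rear above seat mm 0.67 lat off (tool) mm [-0.01  0.64 -0.  ] tilt needed deg(tool) [-0.05 -0.01 -0.  ] F tool [1.7 0.  1.9] M [-0.03  0.86 -0.05] w 0.456 q7 2.68
low dir in tool 0.9
```

Call:
move_arm(
  commands="0 0 0 0.05 0 0 0; 0 0 0 0.05 0 0 0; 0 0 0 0 0 0 0; 0 0 0 0 0 0 0",
)

```text
t: 19.22
eef_pos: [0.6437, -0.2074, 0.1476]
tool_rot: [0.258, -0.084, 0.962, 0.018]
contact_force: [-0.8, 0.1, -2.0]
gripper_width: 0.46
```

```bash
python3 rel.py
```

```text
t 19.2167 tcp [ 0.6437 -0.2074  0.1476] rear above seat mm -0.23 lat off (tool) mm [-0.13  0.54 -0.  ] tilt needed deg(tool) [-0.06  0.    0.  ] F tool [1.6 0.2 1.3] M [-0.01  0.87 -0.02] w 0.46 q7 2.68
low dir in tool 0.89
```

Call:
move_arm(
  commands="0 0 0 0.05 0 0 0; 0 0 0 0.05 0 0 0; 0 0 0 0 0 0 0; 0 0 0 0 0 0 0",
)

```text
t: 19.55
eef_pos: [0.6438, -0.2075, 0.1475]
tool_rot: [0.258, -0.084, 0.962, 0.018]
contact_force: [-7.9, 0.8, 7.1]
gripper_width: 0.455
```

```bash
python3 rel.py
```

```text
t 19.55 tcp [ 0.6438 -0.2075  0.1475] rear above seat mm -0.38 lat off (tool) mm [-0.14  0.48 -0.  ] tilt needed deg(tool) [-0.05  0.02 -0.  ] F tool [  3.1   2.1 -10. ] M [-0.56  1.21  0.03] w 0.455 q7 2.68
low dir in tool 0.89
```

Firm contact came at about -0.4 mm, i.e. at seat level (a stop on the pin end would read about 6 mm), at roughly 12 N. I'll ease off and check by picture.

Call:
move_arm(
  commands="0 0 0 -0.04 0 0 0; 0 0 0 0 0 0 0; 0 0 0 0 0 0 0",
)

```text
t: 19.8
eef_pos: [0.6437, -0.2075, 0.1475]
tool_rot: [0.258, -0.084, 0.962, 0.018]
contact_force: [-6.6, 0.1, 5.8]
gripper_width: 0.457
```

```bash
python3 rel.py; python3 - <<'E'
from h import *
w=cam('wrist');a=cam('scene');A=cv2.resize(w['img'][100:340,140:360,::-1],(440,480),interpolation=3);B=cv2.resize(a['img'][230:310,150:225,::-1],(350,373),interpolation=3)
c=np.zeros((480,800,3),np.uint8);c[:,:440]=A;c[:373,450:]=B;cv2.imwrite('pics/m4.png',c)
E
```

```text
t 19.8 tcp [ 0.6437 -0.2075  0.1475] rear above seat mm -0.35 lat off (tool) mm [-0.1   0.49 -0.  ] tilt needed deg(tool) [-0.06  0.01 -0.  ] F tool [ 2.6  1.2 -8.3] M [-0.45  1.12 -0.01] w 0.457 q7 2.68
low dir in tool 0.89
```

View pics/m4.png

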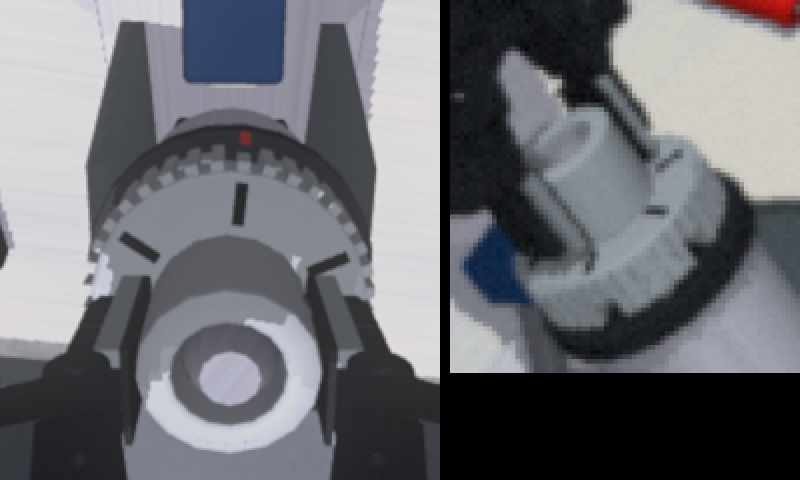

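The picture shows the rim down close to the plate. The peg tip face (230,378) is concentric with the bore mouth (229,373). If the pulley were standing on the pin end, the tip would appear about 15 px higher, so the pulley is seated. I'll ease off and release.

Call:
move_arm(
  commands="0 0 0 -0.03 0 0 0; 0 0 0 0 0 0 0; 0.5 0 0 0 0 0 0; 0.6 0 0 0 0 0 0; 0.8 0 0 0 0 0 0; 1 0 0 0 0 0 0; 1 0 0 0 0 0 0; 1 0 0 0 0 0 0; 1 0 0 0 0 0 0; 1 0 0 0 0 0 0; 1 0 0 0 0 0 0; 1 0 0 0 0 0 0",
)

```text
t: 20.9
eef_pos: [0.6438, -0.2074, 0.1473]
tool_rot: [0.258, -0.084, 0.962, 0.018]
contact_force: [0.2, 0.1, 0.8]
gripper_width: 1.001
```

Call:
move_arm(
  commands="1 0 0 -0.3 0 0 0; 1 0 0 -0.6 0 0 0; 1 0 0 -1.2 0 0 0; 1 0 0 -2 0 0 0; 1 0 0 -2 0 0 0; 1 0 0 -2 0 0 0; 1 0 0 -1 0 0 0; 1 0 0 0 0 0 0; 1 0 0 0 0 0 0; 1 0 0 0 0 0 0; 1 0 0 0 0 0 0; 1 0 0 0 0 0 0",
)

```text
t: 21.9
eef_pos: [0.5988, -0.214, 0.2249]
tool_rot: [0.257, -0.084, 0.962, 0.019]
contact_force: [-0.8, -0.3, -0.3]
gripper_width: 1.001
```

```bash
python3 rel.py; python3 - <<'E'
from h import *
from rel import seat,n
w=cam('wrist');a=cam('scene')
tip=seat+.052*n
u=np.array([-n[1],n[0],0]);u/=np.linalg.norm(u);v=np.cross(n,u);t=np.linspace(0,2*np.pi,60)
circ=lambda h,r:proj(w,seat+h*n+r*(np.cos(t)[:,None]*u+np.sin(t)[:,None]*v))
im=cv2.resize(w['img'][...,::-1],None,fx=4,fy=4,interpolation=3)
im2=im.copy()
for h,r,col in((.052,.0065,(0,0,255)),(.052,.012,(0,200,0)),(.052,.020,(0,255,255)),(.02,.037,(255,0,255))):
    cv2.polylines(im2,[((circ(h,r)+.5)*4-.5).round().astype(int)],True,col,1)
c=(proj(w,tip)[0]*4).astype(int)
A=im2[c[1]-330:c[1]+230,c[0]-230:c[0]+230]
B=cv2.resize(a['img'][225:325,145:235,::-1],(333,370),interpolation=3)
cv=np.zeros((560,800,3),np.uint8);cv[:A.shape[0],:460]=A;cv[:370,467:]=B;cv2.imwrite('pics/m5.png',cv)
E
```

```text
t 21.9 tcp [ 0.5988 -0.214   0.2249] rear above seat mm 89.39 lat off (tool) mm [0.59 1.17 0.  ] tilt needed deg(tool) [ 0.01 -0.09  0.  ] F tool [ 0.9 -0.2 -0.2] M [ 0.    0.53 -0.01] w 1.001 q7 2.59
low dir in tool 0.89
t 21.9 tcp [ 0.5988 -0.214   0.2249] rear above seat mm 89.39 lat off (tool) mm [0.59 1.17 0.  ] tilt needed deg(tool) [ 0.01 -0.09  0.  ] F tool [ 0.9 -0.2 -0.2] M [ 0.    0.53 -0.01] w 1.001 q7 2.59
low dir in tool 0.89
```

View pics/m5.png

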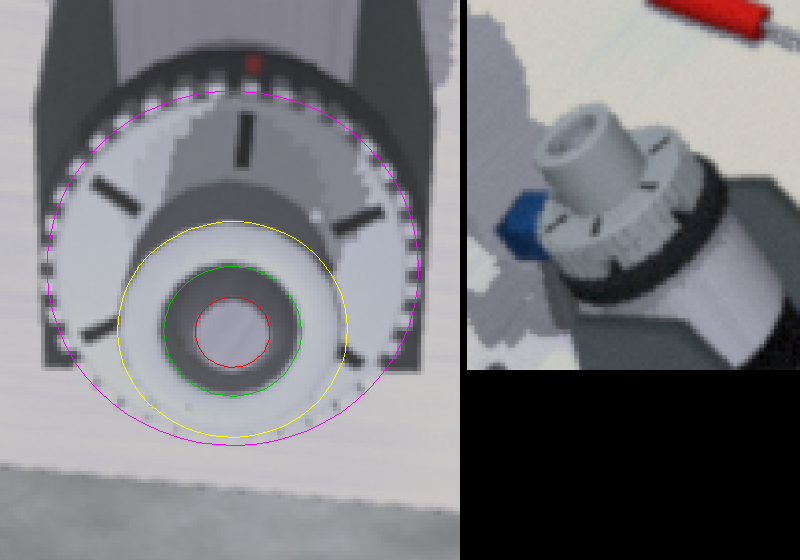

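The predicted outlines for a fully seated pulley fall on the observed ones: the boss and bore at 52 mm and the rim's upper face at 20 mm. The mark lines up with the red mark, and the gripper is open and clear. Handing in.

```bash
python3 -c "
from station import bot
print(bot.hand_in())"
```

```text
the job is handed in; nothing more can be done
None
```

The pulley is on the mandrel, slotted face first, with the driver pin in a slot; I released it and handed the job in at about 22 s. The hand-in gives no verdict, so success rests on my own checks.

**How it went:** I measured both ends with the wrist camera. The pulley was at (0.678, 0.192) with its slots at 32.1°, the seat at (0.654, -0.206), the station yaw 9.1°, and the pin found at 26.8 mm from the axis (27 given). I gripped the boss with the tool turned +32°, so a slot already lay over the pin and no turning search was needed. Side contact while threading stayed around 2–3 N. The pin went in without resistance, and the stop came at the measured seat level (about -0.4 mm) with roughly 12 N.

**Last checks:**
- **Seating:** After release, the drawn outlines for a fully seated pulley (peg tip, bore, boss and rim) matched the wrist picture, and the slot mark lined up with the red mark.
- **Clearance:** The open gripper was about 110 mm off the seat, with near-zero contact force.

**Disagreements and limits:**
- **Light pressing:** The stop force was slightly above the 4–10 N advised for feeling, but far below the 50 N limit.
- **Camera differences:** The scene and top camera estimates of the station differed by 2–6 mm from the wrist camera's. I used the wrist values, and the free threading bore them out.
- **Nest offset:** The pulley centre measured about 3 mm off the nest centre in each of x and y, more than the play I reckoned between the pins (about 2 mm).
- **Bystanders:** I did not re-measure the ring gauge, screwdriver or bottle at the end. The arm passed over them at about 0.25 m and never touched them.

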